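# Feed a tapered cable sleeve and nest it loosely in its entry hub

## Robot

A 7-joint arm with a two-finger parallel gripper is mounted at the origin on the work surface. World frame = base frame: x ahead of the robot, y to its left, z up, the work surface at z = 0. Lengths are in mm, angles in rad, forces in N, time in s.
With the tool pointing down it reaches from about 350 to 900 mm from the base axis. Payload 19.9 kg.
Tool frame: the origin (TCP) lies at the very end of the fingers, on their centre line; the grasp point (between the pads) lies 19 mm behind it; x points along the fingers, y is the direction in which the jaws open and shut, and the axes are right-handed (so a half turn about x gives the same grasp; the last joint's range is limited). The gripper opens to 94 mm and grips with 3 to 60 N. Pads are 16 mm wide; open, the fingers measure 119 mm over their backs; the gripper's body (75 mm by 177 mm) begins 78 mm behind the grasp point.
Start: joints at [1.075, 0.417, -0.01, 1.614, 0.005, 1.111, -0.053], TCP at [274.54, -561.448, 178.525] pointing down, gripper open.
Joint ranges: [-2.81, 2.81], [-0.39, 2.02], [-1.27, 1.25], [0.06, 2.57], [-1.19, 4.33], [0.19, 2], [-2.82, 2.82]. Speed limits (rad/s): [1.89, 1.89, 2.39, 2.39, 3.01, 3.01, 3.01].

## Interface

Orientations are given as [roll, pitch, yaw] about the fixed x, y, z axes, in that order (R = Rz(yaw) Ry(pitch) Rx(roll)).
In Python, from workcell import robot gives the robot as it stands.
- The arm moves only by the tool jog_arm, never from a script. Its argument "moves" is text: rows parted by semicolons, each of 6 numbers parted by spaces: the shift along the tool's x, y, z in cm, then the turn, a rotation vector about the tool's x, y, z in degrees. A call has 1 to 12 rows; each row shifts and turns the pose as measured when the row begins, along the tool's axes as they then stand; what a row does not reach is not made up. A row lasts 1/10 s, in which the tool goes at most 50 mm and 8.59 degrees, less where a joint would pass 70% of its speed; a pose out of reach is approached as far as the arm can. A call is refused whole if a number of a shift passes 5 or a number of a turn 8.59, either way. A call with a gripper value outside its range is refused whole. "jaw" is the closure, from 0 (fully open) to 1 (shut), set as the call begins (left out, the last holds). The fingers move at their own pace and stop on an object; the grip force is fixed at half the most. Time passes only in rows, so rows that do not move let the fingers close. It gives the time, the measured TCP pose, the force and the opening at its end, in the units of the state.
- robot.sense(): the state, without advancing time (a new reading comes with each control period).
- robot.camera(name): name is "scene" or "top" or "wrist"; returns a dict with "color" (384x512x3 uint8, red, green, blue), "K" (3x3 intrinsics, pixels), "position" and "attitude" of the camera in the world. Camera axes: x right, y up, looking along -z (the intrinsics and any distortion apply to the point x, -y, -z); pixel columns grow to the right and rows downward; lengths in mm; the calibration is good to about 2 mm. The wrist camera is an equidistant fisheye: a pixel r from the principal point sees the ray r / f radians off the axis. A picture is of the moment at which its call begins. There is no depth.
- robot.hand_in(): hands the job in, once; it reports no verdict.
Trained networks look in a picture, given as the dict that the camera call returned (one of the last four; its "shot" number tells which), for a name from the list of things; names that differ only in an ending like _2 or _b are one class to them, and where a whole thing is asked for, a point or a joint stands for the part that bears it (a point fixed in the world has none). Each returns a list of dicts, best first, with "score" (0 to 1); they miss things now and then, are a little off and sometimes report something else, mostly with a low value. They report only what shows in the picture. A call takes as long as a camera call.
- robot.search_frame(picture, name): "xy" ([column, row] in pixels, amid what is visible of it).
- robot.mark_of(picture, name): "xy" ([column, row] in pixels: a listed point, or the origin of a listed thing).
The state is a dict: "time": time; "joints": joint angles; "joint_vel": joint speeds; "joint_efforts": joint torques, N m; "eef_pos": TCP position; "tool_rot": TCP orientation; "contact_force": force on the tool from outside, world axes, zero at the start; "wrist_torque": the same for the moment, N m; "grip_width": finger opening in mm.
Only numpy, scipy, OpenCV 4.12 (cv2) and the standard library are available. Lean on these libraries where they do the work, as an engineer would, in place of code of your own. Each camera call takes 0.05 s, during which the arm holds its last target.

## Task

Push the black handle of the feed slide all the way in so that the tapered sleeve rolls into the groove, then let the slide spring fully back; do not touch the sleeve itself before it lies in the groove. Then push the sleeve gently along the groove, nose first, into the tapered mouth of the hub and stop before it wedges, leaving it loose in the groove with about 7 mm between its shoulder and the hub's rim. Leave the other things where they are.

Things in the scene. Friction and masses are not known exactly. Their poses are not given: they have to be found in the camera images.
- jig: Fixed level aluminium jig; origin on the desk below the groove. x runs along the groove away from the robot, y crosswise to the feed slide. Deck top 20 mm above the desk, x -115 to 150, y -50 to 170 mm. V groove along the whole deck at y = 0, 28 mm wide, 6.5 mm deep. A stop rail stands 20 mm above the deck at y -22 to -29, x -38 to 18 mm.
- groove (a point): Point fixed to the jig at x = 0, y = 0: the height (36 mm above the desk) of the sleeve's axis when the sleeve lies properly in the groove. Axes as the jig's.
- feed (a joint): Feed slide, m: 0 home, 0.053 end stop; moves along the jig's -y. A spring (3 N at home, 6.5 N at the end) snaps it home when let go. Its steel blade (jig x -72 to -18 mm, 5 to 27 mm above the deck, front at y = 75 mm at home, 22 mm at the end) pushes the sleeve crosswise over the groove's edge, and it drops in.
- feed_knob (a point): Centre of the top of the slide's upright black handle, 80 mm above the desk; at home at jig x -45, y 120 mm; moves with the slide. Handle 20 mm along jig x, 14 mm along y, rising 43 mm above the low bar that carries it. Push it from its outer (+y) side, where all is clear more than 40 mm above the desk, or pinch it.
- hub: Fixed cable-entry hub on the jig, its place along the groove varies: white conical socket between two posts, open to jig -x. Origin on its axis in the plane of the mouth rim; x along the bore, away from the sleeve, in line with the groove. Bore 37 mm at the mouth, 16 mm at 40 mm depth; wall 4 mm. Posts 76 mm over all, 16 to 28 mm beyond the rim; nothing above 66 mm over the desk.
- sleeve: Loose black tapered sleeve on its side, 0.1 to 0.2 kg: collar 40 mm across, 50 mm long, then a cone 38 mm long narrowing from 38 to 18 mm. Origin on its axis at the shoulder between them; x points to the nose (tip at +38, flat rear at -50 mm); it may roll about x. Starts between blade and groove, nose to the hub. It wedges when the shoulder is within about 2 mm of the rim.
- spare: Bystander: larger black tapered sleeve standing upright on the jig's deck, 52 mm across, 85 mm high. Origin at the centre of its underside.
- nut: Bystander: steel ring nut lying flat on the deck, 40 mm across, 12 mm high. Origin at the centre of its underside.
- mug: Bystander: white mug, 80 mm across, 95 mm high. Origin at the centre of its underside.
- mouse: Bystander: black computer mouse, about 100 x 58 x 34 mm. Origin on its underside.
- driver: Bystander: screwdriver lying on the desk, 190 mm long. Origin on its underside.

How it is judged (in metres and radians):
On the way, in this order (a step that is already met when the one before it is completed fails the run):
1. the feed slide is pushed to its end (value of joint feed above 0.05 m).
2. the slide is back home and the sleeve lies in the groove (value of joint feed below 0.004 m and y of sleeve in the frame of groove between -0.004 and 0.004 m and z of sleeve in the frame of groove below 0.003 m), for 0.2 s.
At the end, for the whole second after the job is handed in: The sleeve lies at rest in the groove (within 4 mm sideways, not lifted more than 3 mm, axis within 0.08 rad of the hub's), its nose in the hub, its shoulder 3.5 to 10.5 mm short of the mouth rim, pressing on the hub with less than 1 N; the feed slide is home (within 4 mm) (all of step 2 and x of sleeve in the frame of hub between -0.0105 and -0.0035 m and angle between the x axis of sleeve and the x axis of hub, either way round below 0.08 rad and y of sleeve in the frame of hub below 0.004 m and contact force between sleeve and hub below 1 N and linear speed of sleeve below 0.01 m/s); the robot touches nothing.
It fails at once if the gripper touches the sleeve before it lies in the groove (contact force between the fingers and sleeve above 0.5 N and y of sleeve in the frame of groove above 0.008 m).
It fails at once if the sleeve is rammed or wedged into the hub (more than 8 N between them) (contact force between sleeve and hub above 8 N).
It fails at once if the spare sleeve, nut, mug, mouse or screwdriver is moved by more than 30 mm (distance of any of spare, nut, mug, mouse, driver from where it was at the start of the episode above 0.03 m).
It also fails if it takes over 54 s, if anything falls off the work surface, if the arm or the gripper's body presses on something with over 40 N, if the wrist force passes 120 N, or if a joint passes its speed limit or range.

## Working session

There is one attempt and no reset: what is moved stays moved. The work goes in short steps, Python scripts to look and compute and a tool call to move; the robot and the scene stay as the last step left them, time stands still between calls to the robot, and variables do not carry over. Pictures are saved under pics/ and viewed, and the job is handed in when it is done.

Besides the shell and the picture viewer there is one more tool, called after "Emit:" as a command line: name --argument value ..., lists and objects as JSON in quotes. jog_arm: Moves the arm, as the interface text tells. Its arguments: {"type":"object","properties":{"moves":{"type":"string"},"jaw":{"type":"number"}},"required":["moves"]}

```bash
mkdir -p pics; cat > h.py <<'E'
import numpy as np, cv2
from workcell import robot
from scipy.spatial.transform import Rotation as Ro
def save(p,n): cv2.imwrite('pics/'+n+'.png',p['color'][:,:,::-1])
def att(p):
    a=np.array(p['attitude'],float)
    return a if a.shape==(3,3) else (Ro.from_euler('xyz',a).as_matrix() if a.size==3 else Ro.from_quat(a).as_matrix())
def ray(p,xy):
    K=np.array(p['K']); v=np.array([(xy[0]-K[0,2])/K[0,0],-(xy[1]-K[1,2])/K[1,1],-1.])
    return np.array(p['position']),att(p)@v
def onz(p,xy,z):
    o,d=ray(p,xy); return o+d*(z-o[2])/d[2]
def proj(p,X):
    c=att(p).T@(np.array(X)-np.array(p['position'])); K=np.array(p['K'])
    return [K[0,0]*c[0]/-c[2]+K[0,2],K[1,1]*-c[1]/-c[2]+K[1,2]]
E
python3 - <<'E'
from h import *
H={'feed_knob':80,'hub':36,'sleeve':40,'groove':36,'jig':0,'spare':20,'nut':20,'mug':0,'mouse':0,'driver':0}
print(robot.sense())
for c in('top','scene'):
    p=robot.camera(c);save(p,c+'0');print(c,p['position'],p['attitude'],p['K'])
    for n,z in H.items():
        r=robot.mark_of(p,n)
        for q in r[:2]: print(n,np.round(q['xy']),round(q['score'],2),np.round(onz(p,q['xy'],z)))
E
```

```text
{'time': 0.0, 'joints': array([ 1.07451993,  0.41793074, -0.0103128 ,  1.61416836,  0.00466162,
        1.11069515, -0.05302087]), 'joint_vel': array([-0.0004354 ,  0.00062032, -0.0004799 , -0.00059256,  0.00044032,
        0.00104786, -0.00016895]), 'joint_efforts': array([ 3.92156153e-04, -8.51268268e+01,  6.38410505e-01, -4.25988865e+01,
       -4.89273027e-02,  1.86748523e-02,  1.23147647e-04]), 'eef_pos': array([ 274.3636925 , -561.10978154,  177.95467203]), 'tool_rot': array([-1.52728242,  1.56961875,  2.06906588]), 'contact_force': array([-0.40304849,  0.61985657,  0.28889558]), 'wrist_torque': array([ 0.01844167,  0.06168065, -0.0393326 ]), 'grip_width': 93.82133552827777}
top [ 433.57763772   19.25696181 1332.02481029] [ 0.10952591 -0.01953265 -1.54257432] [[417.52993587   0.         253.52760294]
 [  0.         417.52993587 198.52139228]
 [  0.           0.           1.        ]]
feed_knob [244. 212.] 0.53 [531.  26.  80.]
hub [288. 184.] 0.57 [ 624. -108.   36.]
hub [369. 237.] 0.3 [ 466. -364.   36.]
sleeve [274. 212.] 0.68 [536. -67.  40.]
jig [284. 206.] 0.75 [ 558. -10
[... 330 characters left out ...]
4] [[377.92866646   0.         257.36854883]
 [  0.         377.92866646 191.03739561]
 [  0.           0.           1.        ]]
feed_knob [266. 188.] 0.82 [526.  20.  80.]
feed_knob [213. 228.] 0.19 [ 667. -108.   80.]
hub [213. 230.] 0.93 [ 629. -114.   36.]
sleeve [234. 205.] 0.63 [542. -64.  40.]
groove [223. 208.] 0.68 [549. -94.  36.]
jig [220. 222.] 0.61 [ 564. -104.    0.]
jig [410. 223.] 0.17 [592. 389.   0.]
spare [264. 242.] 0.89 [660.   6.  20.]
nut [241. 239.] 0.52 [647. -48.  20.]
nut [265. 241.] 0.35 [656.  11.  20.]
mug [414. 223.] 0.89 [594. 399.   0.]
mouse [125. 202.] 0.9 [ 468. -374.    0.]
driver [265. 242.] 0.74 [640.  10.   0.]
driver [366. 181.] 0.62 [408. 321.   0.]
```

```bash
python3 - <<'E'
import cv2
a=cv2.imread('pics/top0.png')[120:290,190:350];cv2.imwrite('pics/top0c.png',cv2.resize(a,None,fx=3.5,fy=3.5,interpolation=2))
a=cv2.imread('pics/scene0.png')[140:290,150:340];cv2.imwrite('pics/scene0c.png',cv2.resize(a,None,fx=4,fy=4,interpolation=2))
E
```

```text
(no output)
```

View pics/top0c.png

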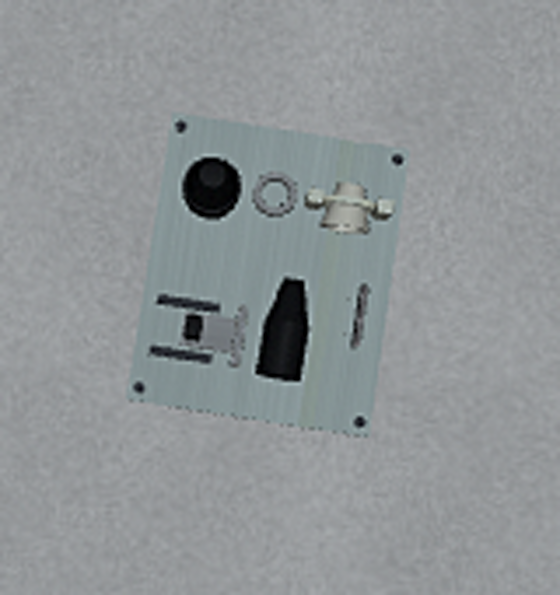

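View pics/scene0c.png

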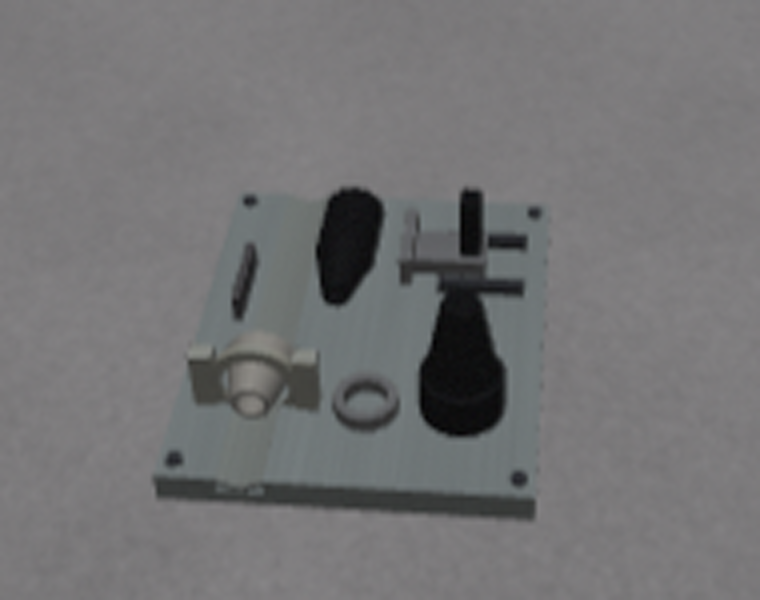

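View pics/top0.png

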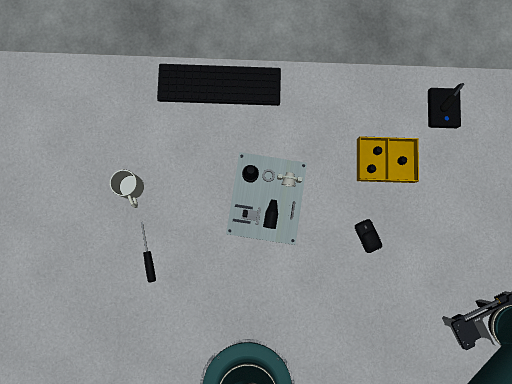

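```bash
python3 - <<'E'
from h import *
from scipy.optimize import least_squares
T=robot.camera('top');S=robot.camera('scene')
# order: (x150,y170),(150,-50),(-115,-50),(-115,170)
J=np.array([[150,170],[150,-50],[-115,-50],[-115,170]],float)
t=np.array([[172,118],[407,150],[370,435],[130,402]])/3.5+[190,120]
s=np.array([[536,497],[155,478],[238,194],[550,206]])/4+[150,140]
for p,q in((T,t),(S,s)):
    W=np.array([onz(p,a,20)[:2] for a in q]);print(W.round(1),[np.linalg.norm(W[i]-W[i-1]).round() for i in range(4)])
    c=lambda v:(J@np.array([[np.cos(v[2]),np.sin(v[2])],[-np.sin(v[2]),np.cos(v[2])]])+v[:2]-W).ravel()
    r=least_squares(c,[550,-100,0]);print(r.x,r.fun.round(1))
E
```

```text
[[ 721.2   47.8]
 [ 698.4 -167.8]
 [ 438.5 -138.4]
 [ 461.7   77. ]] [np.float64(261.0), np.float64(217.0), np.float64(262.0), np.float64(217.0)]
[ 5.55994204e+02 -1.03080576e+02 -1.10013684e-01] [ 2.5  1.7  1.2 -1.4 -2.3 -1.8 -1.4  1.5]
[[ 730.2   49.1]
 [ 705.1 -167.6]
 [ 443.7 -136.7]
 [ 470.1   82.3]] [np.float64(262.0), np.float64(218.0), np.float64(263.0), np.float64(221.0)]
[ 5.62700774e+02 -1.00714562e+02 -1.20425361e-01] [ 1.9  1.   0.5 -0.7 -1.2  0.2 -1.2 -0.4]
```

```bash
cat >> h.py <<'E'
JO=np.array([559.,-102.]);YAW=-0.115
def j2w(x,y,z):
    c,s=np.cos(YAW),np.sin(YAW);return np.array([JO[0]+c*x-s*y,JO[1]+s*x+c*y,z])
def w2j(X):
    c,s=np.cos(YAW),np.sin(YAW);d=np.array(X[:2])-JO;return np.array([c*d[0]+s*d[1],-s*d[0]+c*d[1],X[2]])
def Rt(): return Ro.from_euler('xyz',robot.sense()['tool_rot']).as_matrix()
def goal(jx,jy,z):
    # desired: tool x down, tool z along jig x or -x
    s=robot.sense();R=Rt()
    jxv=np.array([np.cos(YAW),np.sin(YAW),0]);best=None
    for sg in(1,-1):
        X=np.array([0,0,-1.]);Z=sg*jxv;D=np.stack([X,np.cross(Z,X),Z],1)
        rv=Ro.from_matrix(R.T@D).as_rotvec(degrees=True)
        if best is None or np.linalg.norm(rv)<np.linalg.norm(best): best=rv
    d=R.T@(j2w(jx,jy,z)-s['eef_pos'])/10
    print('t',s['time'],'jig TCP',w2j(s['eef_pos']).round(1),'F',np.round(s['contact_force'],1),'\nshift cm tool',d.round(2),'rotvec deg',best.round(1));return d,best
E
python3 - <<'E'
from h import *
print(Rt().round(3)); goal(-45,165,178)
p=robot.camera('wrist');save(p,'w0');print(p['position'],p['K'],p['attitude'])
E
```

```text
[[-0.     0.439 -0.898]
 [ 0.    -0.898 -0.439]
 [-1.    -0.     0.   ]]
t 1.2 jig TCP [-229.9 -489.   178.5] F [0.3 0.3 0.6] 
shift cm tool [  0.06 -45.1  -50.85] rotvec deg [32.6  0.   0. ]
[ 338.56905524 -530.45546899  383.75299076] [[297.31863964   0.         252.80449917]
 [  0.         297.31863964 191.15322463]
 [  0.           0.           1.        ]] [-0.24830566  0.00146054 -1.11609657]
```

View pics/w0.png

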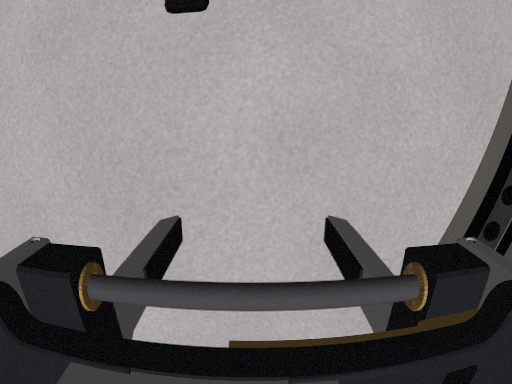

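Emit:
jog_arm --moves "0 0 0 8.1 0 0; 0 0 0 8.1 0 0; 0 0 0 8.1 0 0; 0 0 0 8.1 0 0; 0 -4.8 -1.3 0 0 0; 0 -4.8 -1.3 0 0 0; 0 -4.8 -1.3 0 0 0; 0 -4.8 -1.3 0 0 0; 0 -4.8 -1.3 0 0 0; 0 -4.8 -1.3 0 0 0; 0 -4.8 -1.3 0 0 0; 0 -4.8 -1.3 0 0 0" --jaw 1

```text
time: 2.45
eef_pos: [427.8, -195.3, 177.9]
tool_rot: [1.851, 1.567, -1.435]
contact_force: [0.5, 0.2, -0.1]
grip_width: 1.7
```

```bash
python3 -c "
from h import *
goal(-45,165,178)"
```

```text
t 2.45 jig TCP [-119.6 -107.7  177.9] F [ 0.5  0.2 -0.1] 
shift cm tool [ -0.1  -27.48  -6.65] rotvec deg [-1.7 -0.1 -0.2]
```

Emit:
jog_arm --moves "0 -4.6 -1.1 -1.7 0 0; 0 -4.6 -1.1 0 0 0; 0 -4.6 -1.1 0 0 0; 0 -4.6 -1.1 0 0 0; 0 -4.6 -1.1 0 0 0; 0 -4.6 -1.1 0 0 0; 0 0 0 0 0 0"

```text
time: 3.15
eef_pos: [529.8, 89.0, 179.1]
tool_rot: [2.879, 1.565, -0.371]
contact_force: [-0.9, -0.0, 0.1]
grip_width: 0.3
```

```bash
cat >> h.py <<'E'
def fray(p,xy):
    K=np.array(p['K']);u=(np.array(xy)-K[:2,2])/K[0,0];r=np.hypot(*u)
    v=np.array([0,0,-1.]) if r<1e-9 else np.array([np.sin(r)*u[0]/r,-np.sin(r)*u[1]/r,-np.cos(r)])
    return np.array(p['position']),att(p)@v
def fonz(p,xy,z):
    o,d=fray(p,xy);return o+d*(z-o[2])/d[2]
E
python3 - <<'E'
from h import *
goal(-45,165,178)
p=robot.camera('wrist');save(p,'w1')
for n,z in(('feed_knob',80),('groove',36),('hub',36),('sleeve',40),('jig',0),('spare',20)):
    for q in robot.mark_of(p,n)[:2]: X=fonz(p,q['xy'],z);print(n,np.round(q['xy']),round(q['score'],2),X.round(1),w2j(X).round(1))
E
```

```text
t 3.15 jig TCP [-50.9 186.4 179.1] F [-0.9 -0.   0.1] 
shift cm tool [ 0.11  2.14 -0.57] rotvec deg [ 0.4 -0.3 -0.1]
feed_knob [312. 177.] 0.97 [533.   25.9  80. ] [-40.5 124.   80. ]
groove [401. 141.] 0.66 [ 558.1 -104.5   36. ] [-0.6 -2.6 36. ]
hub [511. 181.] 0.71 [ 484.4 -329.    36. ] [ -48.1 -234.1   36. ]
sleeve [373. 157.] 0.6 [542.1 -61.6  40. ] [-21.4  38.2  40. ]
spare [304.  69.] 0.77 [655.8  11.9  20. ] [ 83.1 124.3  20. ]
```

View pics/w1.png

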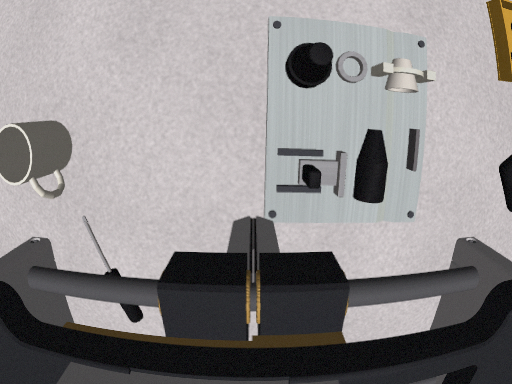

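Emit:
jog_arm --moves "3.3 0.5 -0.2 0.4 -0.3 0; 3.3 0.5 -0.2 0 0 0; 3.3 0.5 -0.2 0 0 0; 3.1 0.5 -0.2 0 0 0; 0 0 0 0 0 0"

```text
time: 4.0
eef_pos: [536.3, 54.7, 47.5]
tool_rot: [2.474, 1.564, -0.798]
contact_force: [-1.5, 0.1, -0.1]
grip_width: -0.1
```

```bash
python3 - <<'E'
from h import *
goal(-43,145,48)
p=robot.camera('wrist');save(p,'w2')
for n,z in(('feed_knob',80),('groove',36),('hub',36),('sleeve',40)):
    for q in robot.mark_of(p,n)[:2]: X=fonz(p,q['xy'],z);print(n,np.round(q['xy']),round(q['score'],2),X.round(1),w2j(X).round(1))
E
```

```text
t 4.0 jig TCP [-40.6 153.1  47.5] F [-1.5  0.1 -0.1] 
shift cm tool [-0.05  0.81  0.23] rotvec deg [-0.9 -0.3 -0.3]
feed_knob [304. 231.] 0.62 [533.2  22.9  80. ] [-40.  121.1  80. ]
groove [434. 158.] 0.97 [ 560.6 -102.1   36. ] [ 1.6  0.  36. ]
hub [436.  83.] 0.73 [ 624.  -109.4   36. ] [65.4  0.1 36. ]
sleeve [396. 189.] 0.89 [540.4 -61.3  40. ] [-23.2  38.3  40. ]
```

View pics/w2.png

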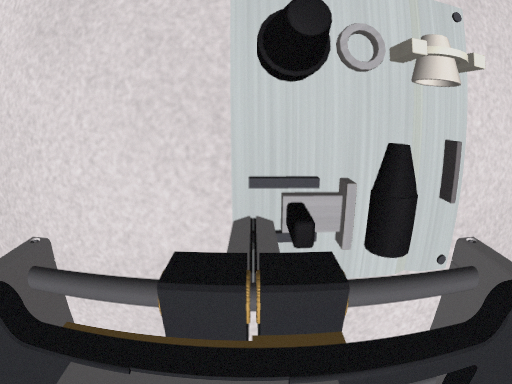

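Emit:
jog_arm --moves "0 0.8 0.1 -0.9 0 0; 0 0.5 0 0 0 0; 0 0.5 0 0 0 0; 0 0.5 0 0 0 0; 0 0.5 0 0 0 0; 0 0.5 0 0 0 0; 0 0.5 0 0 0 0; 0 0.5 0 0 0 0"

```text
time: 5.05
eef_pos: [534.7, 11.1, 55.7]
tool_rot: [3.028, 1.553, -0.224]
contact_force: [0.3, -0.1, -0.1]
grip_width: 0.3
```

```bash
python3 - <<'E'
from h import *
goal(-43,87,48)
p=robot.camera('wrist');save(p,'w3')
E
```

```text
t 5.05 jig TCP [-37.2 109.5  55.7] F [ 0.3 -0.1 -0.1] 
shift cm tool [0.77 2.25 0.61] rotvec deg [ 0.2 -1.  -0.1]
```

View pics/w3.png

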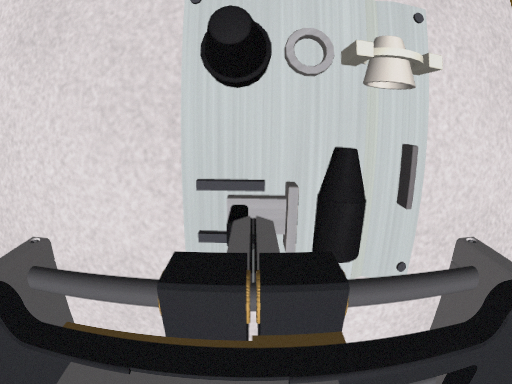

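```bash
python3 - <<'E'
from h import *
p=robot.camera('scene');save(p,'s1')
a=p['color'][140:290,150:340,::-1];cv2.imwrite('pics/s1c.png',cv2.resize(a,None,fx=4,fy=4,interpolation=2))
for n,z in(('feed_knob',80),('sleeve',40)):
    for q in robot.mark_of(p,n)[:2]: X=onz(p,q['xy'],z);print(n,np.round(q['xy']),round(q['score'],2),X.round(1),w2j(X).round(1))
p=robot.camera('wrist')
for n,z in(('feed_knob',80),('groove',36),('hub',36),('sleeve',40)):
    for q in robot.mark_of(p,n)[:2]: X=fonz(p,q['xy'],z);print(n,np.round(q['xy']),round(q['score'],2),X.round(1),w2j(X).round(1))
print(robot.sense())
E
```

```text
feed_knob [266. 190.] 0.66 [534.3  19.9  80. ] [-38.5 118.2  80. ]
feed_knob [218. 221.] 0.2 [644.  -98.9  80. ] [84.1 12.9 80. ]
sleeve [264. 238.] 0.71 [665.2   7.8  40. ] [ 92.9 121.2  40. ]
sleeve [237. 205.] 0.66 [544.3 -56.8  40. ] [-19.8  43.3  40. ]
feed_knob [235. 231.] 0.73 [533.6  23.3  80. ] [-39.6 121.5  80. ]
groove [388. 167.] 0.8 [ 557.3 -103.1   36. ] [-1.6 -1.3 36. ]
hub [392.  85.] 0.57 [ 624.2 -111.8   36. ] [65.9 -2.2 36. ]
sleeve [343. 193.] 0.59 [540.7 -60.9  40. ] [-22.9  38.7  40. ]
{'time': 5.5, 'joints': array([ 0.15577742,  0.41995841, -0.29073685,  1.94955706,  0.17565391,
        0.77828963, -1.91562573]), 'joint_vel': array([-0.00149537,  0.00018048,  0.00025975, -0.00067964, -0.00020688,
        0.00055316, -0.00144589]), 'joint_efforts': array([ 5.56051370e-02, -7.49200130e+01, -4.33368757e+00, -3.36530578e+01,
        4.59495583e-02, -1.46286814e-01, -3.80637197e-03]), 'eef_pos': array([534.73663351,  11.83143498,  55.79619005]), 'tool_rot': array([ 3.03286148,  1.5526779 , -0.21897879]), 'contact_force': array([-0.02420336,  0.42716817,  0.52473243]), 'wrist_torque': array([ 0.0200469 ,  0.04576876, -0.04945776]), 'grip_width': 0.4098087386019469}
```

View pics/s1c.png

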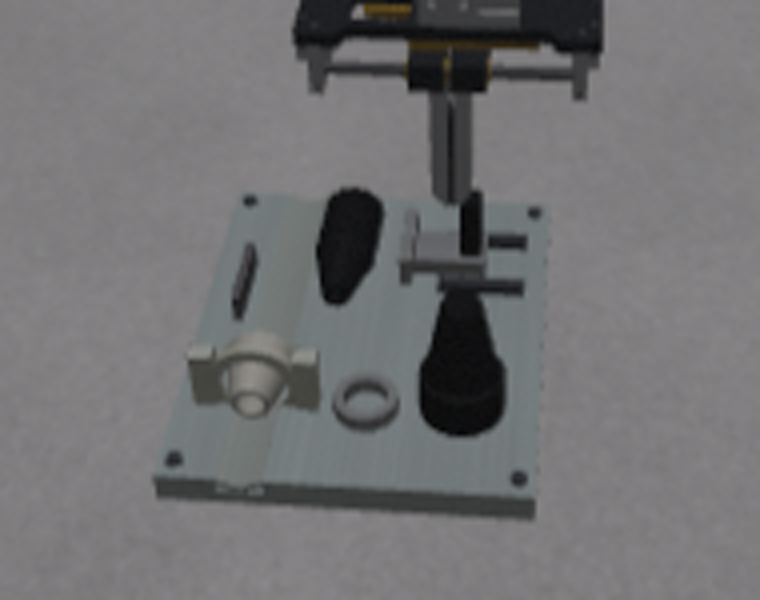

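```bash
python3 - <<'E'
from h import *
s=robot.sense();e=s['eef_pos'];R=Rt()
T=robot.camera('top');S=robot.camera('scene');W=robot.camera('wrist');save(T,'t1')
a=T['color'][120:290,190:350,::-1];cv2.imwrite('pics/t1c.png',cv2.resize(a,None,fx=3.5,fy=3.5,interpolation=2))
print(e,R.round(3),'wristcam in tool',(R.T@(W['position']-e)).round(1),W['position'],(R.T@att(W)).round(2))
print('top',proj(T,e),'scene',proj(S,e))
c=att(W).T@(e-W['position']);th=np.arctan2(np.hypot(c[0],c[1]),-c[2]);ph=np.arctan2(-c[1],c[0]);print('wrist',W['K'][0][2]+297.3*th*np.cos(ph),W['K'][1][2]+297.3*th*np.sin(ph))
print(S['position'],S['attitude'],W['attitude'],s['tool_rot'])
E
```

```text
[534.73663351  11.83143498  55.79619005] [[ 0.018 -0.11  -0.994]
 [-0.004 -0.994  0.11 ]
 [-1.     0.002 -0.018]] wristcam in tool [-2.052e+02  2.000e-01 -7.120e+01] [601.87692513   4.59247028 262.26138887] [[ 0.    0.25 -0.97]
 [ 1.    0.    0.  ]
 [ 0.   -0.97 -0.25]]
top [np.float64(248.7467747541779), np.float64(211.3098130794561)] scene [np.float64(263.24570804748487), np.float64(197.30667548321284)]
wrist 252.7579798340966 216.49160146069562
[1289.30314133  -18.28154975  681.64895833] [0.89548175 0.01857338 1.53571084] [-2.30876760e-01 -1.18891583e-03 -1.68133219e+00] [ 3.03286148  1.5526779  -0.21897879]
```

View pics/t1c.png

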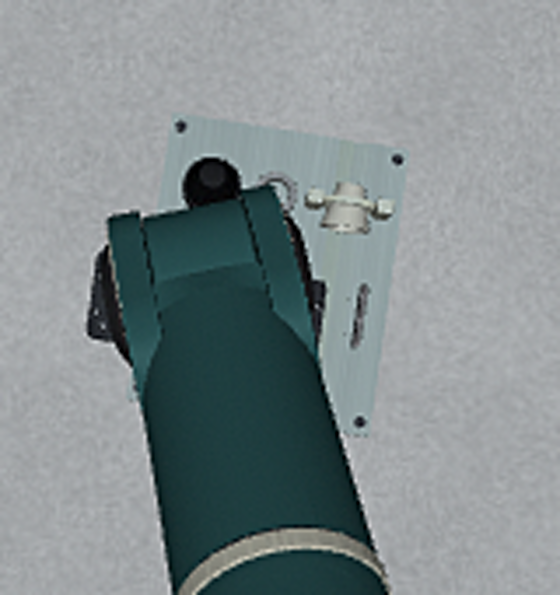

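```bash
python3 - <<'E'
from h import *
a=cv2.imread('pics/w3.png')[150:280,180:380];cv2.imwrite('pics/w3c.png',cv2.resize(a,None,fx=4,fy=4,interpolation=2))
a=cv2.imread('pics/s1.png')[150:230,220:300];cv2.imwrite('pics/s1d.png',cv2.resize(a,None,fx=7,fy=7,interpolation=2))
E
```

```text
(no output)
```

View pics/w3c.png

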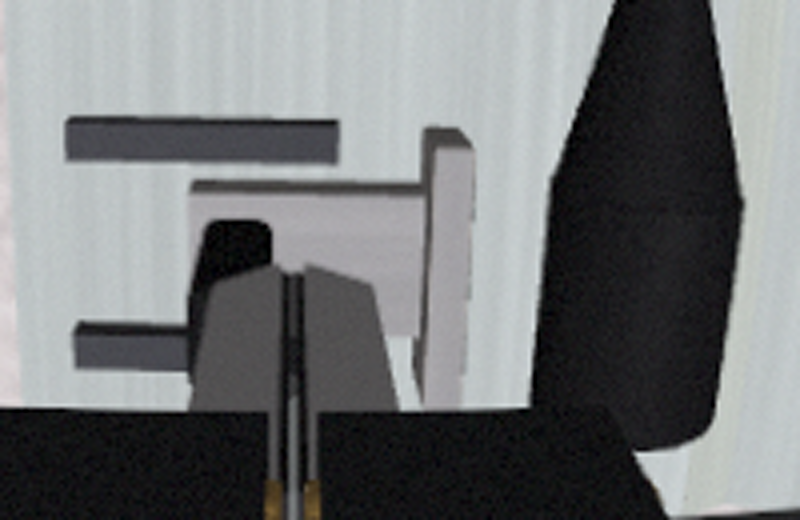

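View pics/s1d.png

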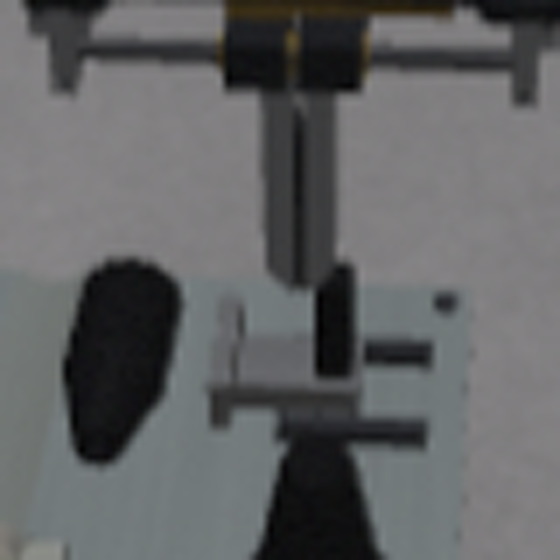

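Emit:
jog_arm --moves "0 -2 0 0 -1 0; 0 -2 0 0 0 0; 0 -1.2 0.2 0 0 0; 0.9 0 0.2 0 0 0; 0.9 0 0.2 0 0 0; 0 0 0 0 0 0"

```text
time: 6.25
eef_pos: [533.7, 64.0, 35.8]
tool_rot: [1.447, 1.568, -1.806]
contact_force: [-0.6, 0.4, 0.1]
grip_width: 0.8
```

```bash
python3 - <<'E'
from h import *
goal(-45,165,38)
e=robot.sense()['eef_pos']
W=robot.camera('wrist');S=robot.camera('scene');save(S,'s2');save(W,'w4');print(proj(S,e))
a=S['color'][150:230,220:300,::-1];cv2.imwrite('pics/s2d.png',cv2.resize(a,None,fx=7,fy=7,interpolation=2))
E
```

```text
t 6.25 jig TCP [-44.2 162.   35.8] F [-0.6  0.4  0.1] 
shift cm tool [-0.22 -0.3   0.08] rotvec deg [ 0.2  0.  -0.2]
[np.float64(283.0775571641559), np.float64(202.18094439176667)]
```

View pics/s2d.png

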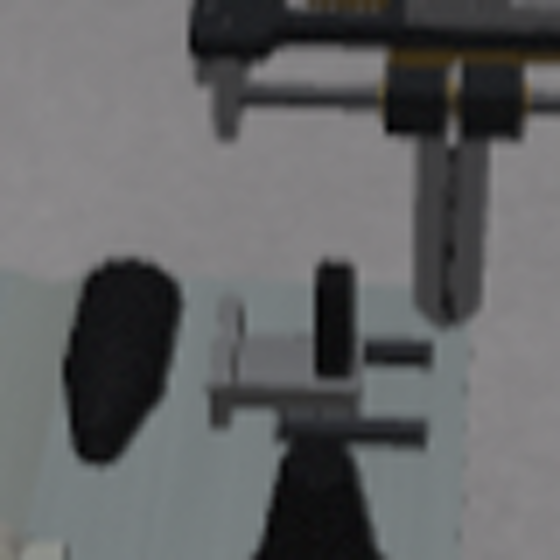

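View pics/w4.png

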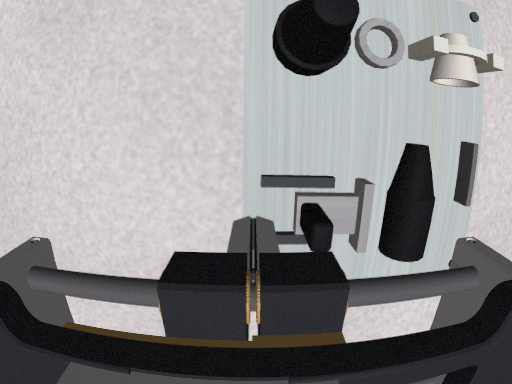

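Emit:
jog_arm --moves "0 1 0 0 0 0; 0 1 0 0 0 0; 0 0.5 0 0 0 0; 0 0.5 0 0 0 0; 0 0.5 0 0 0 0; 0 0.5 0 0 0 0; 0 0 0 0 0 0"

```text
time: 7.05
eef_pos: [529.7, 20.1, 37.4]
tool_rot: [2.262, 1.569, -0.994]
contact_force: [0.1, 4.1, -1.2]
grip_width: 0.1
```

```bash
python3 - <<'E'
from h import *
goal(-45,87,36)
e=robot.sense()['eef_pos']
W=robot.camera('wrist');S=robot.camera('scene');save(S,'s3');save(W,'w5');print(proj(S,e))
a=S['color'][150:230,220:300,::-1];cv2.imwrite('pics/s3d.png',cv2.resize(a,None,fx=7,fy=7,interpolation=2))
E
```

```text
t 7.05 jig TCP [-43.2 117.9  37.4] F [ 0.1  4.1 -1.2] 
shift cm tool [0.14 3.09 0.19] rotvec deg [ 0.  -0.1 -0.1]
[np.float64(266.3408165018789), np.float64(201.34700442056638)]
```

View pics/s3d.png

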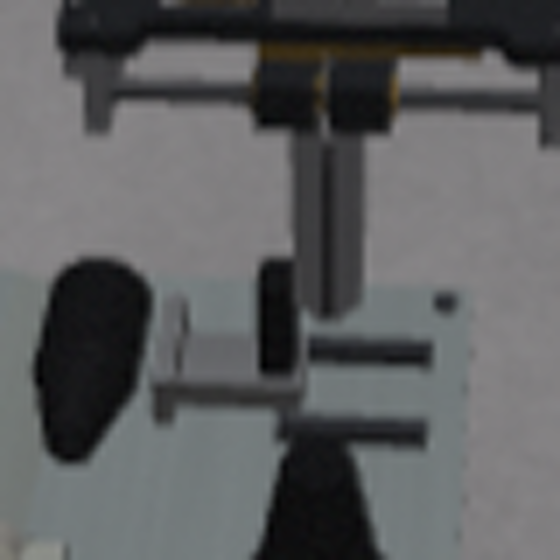

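View pics/w5.png

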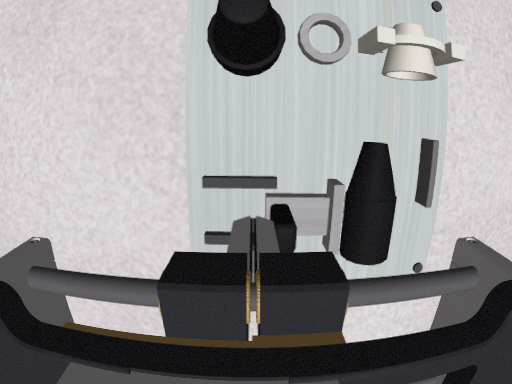

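Emit:
jog_arm --moves "0.1 0.5 0 0 0 0; 0 0.5 0 0 0 0; 0 0.5 0 0 0 0; 0 0.5 0 0 0 0; 0.1 0.5 0 0 0 0; 0 0 0 0 0 0"

```text
time: 7.75
eef_pos: [527.8, -1.0, 36.2]
tool_rot: [-2.701, 1.568, 0.332]
contact_force: [0.1, 6.3, -2.8]
grip_width: 0.5
```

```bash
python3 - <<'E'
from h import *
goal(-45,84,36)
S=robot.camera('scene');save(S,'s4')
a=S['color'][150:230,220:300,::-1];cv2.imwrite('pics/s4d.png',cv2.resize(a,None,fx=7,fy=7,interpolation=2))
E
```

```text
t 7.75 jig TCP [-42.6  96.8  36.2] F [ 0.1  6.3 -2.8] 
shift cm tool [0.01 1.27 0.25] rotvec deg [ 0.3 -0.2  0.1]
```

View pics/s4d.png

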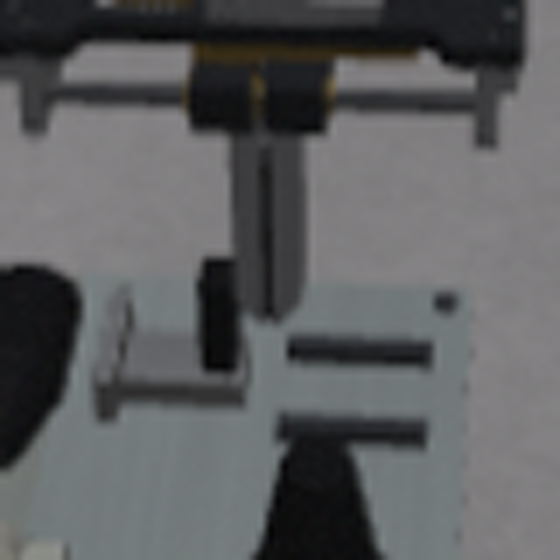

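Emit:
jog_arm --moves "0 0.5 0 0 0 0; 0 0.5 0 0 0 0; 0 0.5 0 0 0 0; 0 0.4 0 0 0 0; 0 0 0 0 0 0; 0 0 0 0 0 0"

```text
time: 8.4
eef_pos: [526.8, -8.2, 36.4]
tool_rot: [-1.887, 1.559, 1.155]
contact_force: [1.5, 5.6, -3.0]
grip_width: 0.3
```

```bash
python3 - <<'E'
from h import *
goal(-45,84,36)
S=robot.camera('scene');save(S,'s5')
a=S['color'][150:250,190:300,::-1];cv2.imwrite('pics/s5d.png',cv2.resize(a,None,fx=6,fy=6,interpolation=2))
W=robot.camera('wrist');save(W,'w6')
E
```

```text
t 8.4 jig TCP [-42.8  89.5  36.4] F [ 1.5  5.6 -3. ] 
shift cm tool [0.04 0.54 0.23] rotvec deg [ 0.9 -0.2  0.7]
```

View pics/s5d.png

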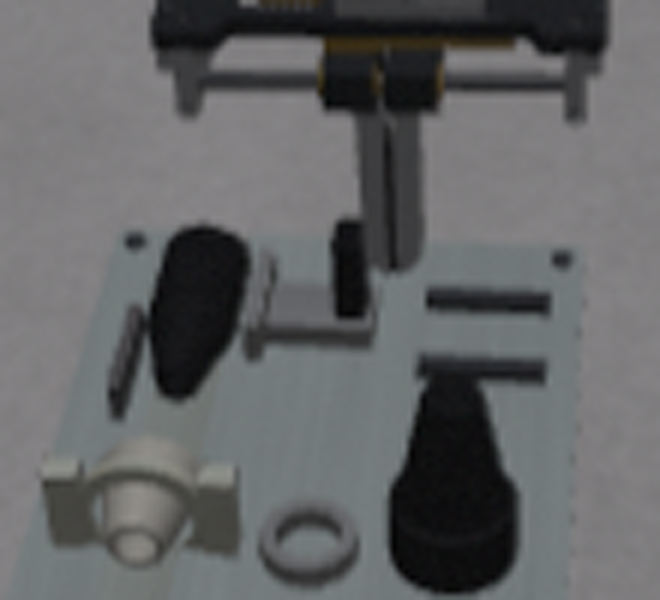

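View pics/w6.png

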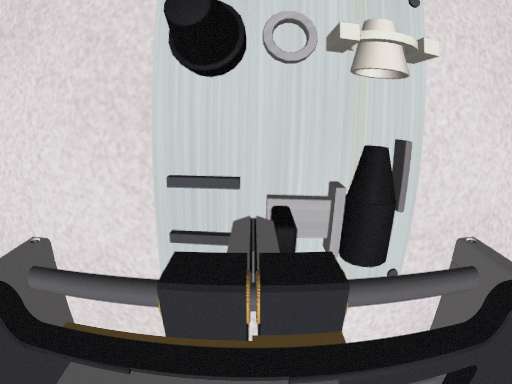

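Emit:
jog_arm --moves "0 0.6 0 0.8 0 0.6; 0 0.6 0 0 0 0; 0 0.6 0 0 0 0; 0 0.6 0 0 0 0"

```text
time: 8.9
eef_pos: [526.6, -10.9, 36.8]
tool_rot: [-1.869, 1.548, 1.176]
contact_force: [2.9, 34.4, -5.1]
grip_width: 0.1
```

```bash
python3 - <<'E'
from h import *
goal(-45,84,36)
S=robot.camera('scene');save(S,'s6')
a=S['color'][150:250,190:300,::-1];cv2.imwrite('pics/s6d.png',cv2.resize(a,None,fx=6,fy=6,interpolation=2))
for n,z in(('feed_knob',80),('sleeve',36)):
    for q in robot.mark_of(S,n)[:1]: X=onz(S,q['xy'],z);print(n,np.round(q['xy']),round(q['score'],2),X.round(1),w2j(X).round(1))
E
```

```text
t 8.9 jig TCP [-42.7  86.8  36.8] F [ 2.9 34.4 -5.1] 
shift cm tool [0.07 0.27 0.24] rotvec deg [ 1.  -0.4  1.2]
feed_knob [247. 189.] 0.69 [527.3 -30.4  80. ] [-39.7  67.5  80. ]
sleeve [221. 208.] 0.89 [548.8 -98.4  36. ] [-10.5   2.4  36. ]
```

View pics/s6d.png

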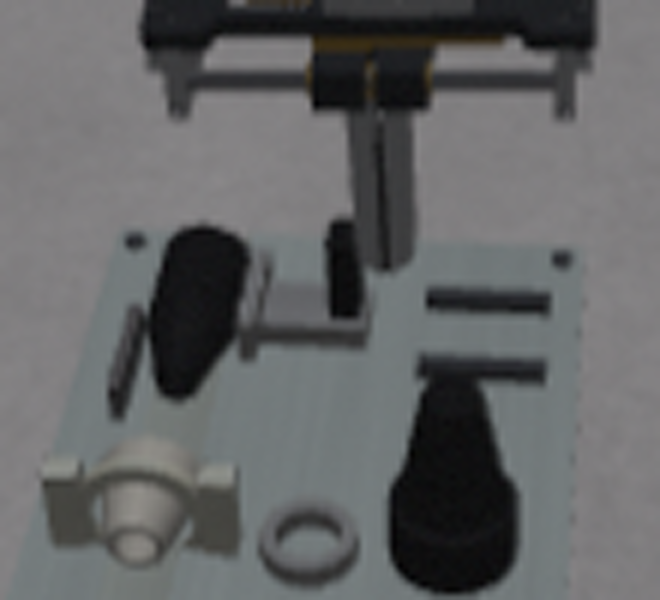

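Emit:
jog_arm --moves "0 -1 0 1 0 0; 0 -1.5 0 0 0 1; 0 -2 0 0 0 0; 0 -2 0 0 0 0; 0 -1 0 0 0 0; -2 -0.5 0 0 0 0; -4 0 0 0 0 0; -4 0 0 0 0 0; -3 0 0 0 0 0; 0 0 0 0 0 0"

```text
time: 10.05
eef_pos: [535.1, 71.9, 172.3]
tool_rot: [-2.863, 1.565, 0.166]
contact_force: [0.3, 0.3, -0.7]
grip_width: 0.4
```

```bash
cat >> h.py <<'E'
def marks(p,names,f):
    for n,z in names:
        for q in robot.mark_of(p,n)[:1]: X=f(p,q['xy'],z);print(n,np.round(q['xy'],1),round(q['score'],2),X.round(1),'jig',w2j(X).round(1))
E
python3 - <<'E'
from h import *
goal(-110,0,150)
W=robot.camera('wrist');save(W,'w7')
N=(('feed_knob',80),('sleeve',36),('groove',36),('hub',36))
marks(W,N,fonz)
S=robot.camera('scene');save(S,'s7');marks(S,N,onz)
E
```

```text
t 10.05 jig TCP [-43.7 170.  172.3] F [ 0.3  0.3 -0.7] 
shift cm tool [ 2.16 16.99  6.68] rotvec deg [ 0.1 -0.3  0.1]
feed_knob [298.6 184.3] 0.58 [533.2  24.7  80. ] jig [-40.1 122.9  80. ]
sleeve [392.5  92.9] 0.73 [ 624.2 -109.4   36. ] jig [65.6  0.1 36. ]
hub [396.6  90.8] 0.89 [ 626.7 -115.5   36. ] jig [68.8 -5.7 36. ]
feed_knob [261.7 189.3] 0.61 [531.6   8.2  80. ] jig [-39.9 106.4  80. ]
sleeve [218.6 207.3] 0.82 [ 544.9 -105.1   36. ] jig [-13.7  -4.7  36. ]
groove [221.5 207.6] 0.72 [546.5 -97.5  36. ] jig [-12.9   3.1  36. ]
hub [216.4 229.2] 0.81 [ 625.8 -106.8   36. ] jig [66.9  2.9 36. ]
```

View pics/w7.png

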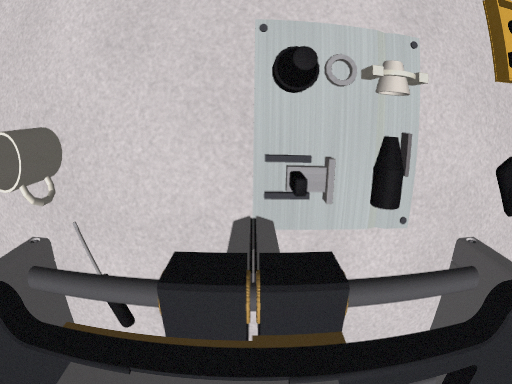

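Emit:
jog_arm --moves "0 4.3 1.7 0 0 0; 0 4.3 1.7 0 0 0; 0 4.3 1.7 0 0 0; 0 4.1 1.7 0 0 0; 0 0 0 0 0 0"

```text
time: 11.05
eef_pos: [443.0, -93.1, 166.1]
tool_rot: [-0.791, 1.567, 2.241]
contact_force: [-0.5, 1.2, -0.8]
grip_width: 0.6
```

```bash
python3 - <<'E'
from h import *
goal(-105,0,60)
W=robot.camera('wrist');save(W,'w8')
N=(('feed_knob',80),('sleeve',36),('groove',36),('hub',36))
marks(W,N,fonz)
E
```

```text
t 11.05 jig TCP [-116.3   -4.5  166.1] F [-0.5  1.2 -0.8] 
shift cm tool [10.61 -0.42 -1.15] rotvec deg [0.4 0.1 0.1]
feed_knob [126.4 117.4] 0.79 [532.1  28.7  80. ] jig [-41.7 126.7  80. ]
sleeve [251.1  99.7] 0.81 [ 533.3 -100.6   36. ] jig [-25.7  -1.5  36. ]
groove [249.7  77.3] 0.95 [ 558.8 -101.8   36. ] jig [-0.2  0.2 36. ]
hub [251.9  22.2] 0.92 [ 623.7 -111.3   36. ] jig [65.4 -1.8 36. ]
```

View pics/w8.png

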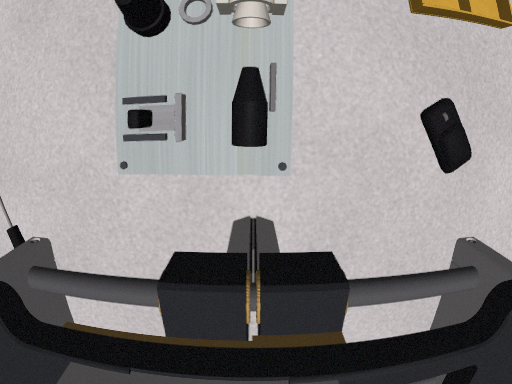

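Emit:
jog_arm --moves "3 -0.2 -0.3 0 0 0; 3 -0.2 -0.3 0 0 0; 3 -0.1 -0.3 0 0 0; 2.5 0 -0.3 0 0 0; 0 0 0 0 0 0"

```text
time: 11.8
eef_pos: [462.5, -77.1, 47.9]
tool_rot: [-1.824, 1.565, 1.227]
contact_force: [-0.1, -0.7, -0.2]
grip_width: 0.9
```

```bash
python3 - <<'E'
from h import *
goal(-105,0,30)
e=robot.sense()['eef_pos']
S=robot.camera('scene');save(S,'s8');print(proj(S,e))
a=S['color'][150:250,190:300,::-1];cv2.imwrite('pics/s8d.png',cv2.resize(a,None,fx=6,fy=6,interpolation=2))
W=robot.camera('wrist');save(W,'w9')
N=(('feed_knob',80),('sleeve',36),('groove',36),('hub',36))
marks(W,N,fonz)
E
```

```text
t 11.8 jig TCP [-98.7  13.6  47.9] F [-0.1 -0.7 -0.2] 
shift cm tool [1.78 1.36 0.66] rotvec deg [ 1.4 -0.1  0.3]
[np.float64(229.7507573393633), np.float64(183.98572948875974)]
feed_knob [ 89.1 144. ] 0.57 [531.1  24.3  80. ] jig [-42.2 122.2  80. ]
sleeve [275. 115.] 0.81 [534.3 -99.8  36. ] jig [-24.7  -0.6  36. ]
groove [276.   82.5] 0.88 [ 558.3 -102.6   36. ] jig [-0.7 -0.7 36. ]
hub [275.  114.6] 0.6 [534.6 -99.8  36. ] jig [-24.5  -0.6  36. ]
```

View pics/s8d.png

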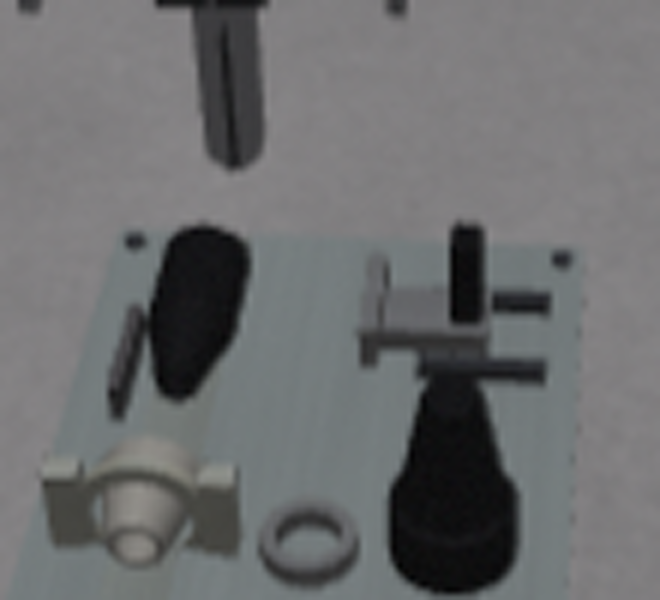

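View pics/w9.png

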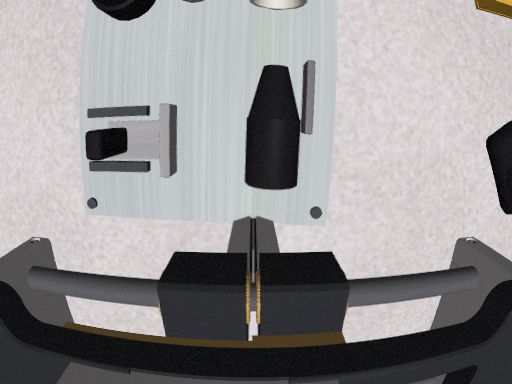

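Emit:
jog_arm --moves "0.5 0.7 0.3 1.2 0 0; 0.5 0.6 0.3 0 0 0; 0.4 0 0 0 0 0; 0.4 0 0 0 0 0; 0 0 0 0 0 0"

```text
time: 12.6
eef_pos: [457.2, -93.1, 33.8]
tool_rot: [-2.792, 1.559, 0.233]
contact_force: [0.6, 0.1, 0.4]
grip_width: 0.6
```

```bash
python3 - <<'E'
from h import *
goal(-105,0,20)
e=robot.sense()['eef_pos']
S=robot.camera('scene');save(S,'s9');print(proj(S,e))
a=S['color'][150:250,190:300,::-1];cv2.imwrite('pics/s9d.png',cv2.resize(a,None,fx=6,fy=6,interpolation=2))
E
```

```text
t 12.6 jig TCP [-102.2   -2.8   33.8] F [0.6 0.1 0.4] 
shift cm tool [ 1.37 -0.28  0.3 ] rotvec deg [-0.1 -0.6  0.2]
[np.float64(224.3871841110539), np.float64(187.03804026654436)]
```

View pics/s9d.png

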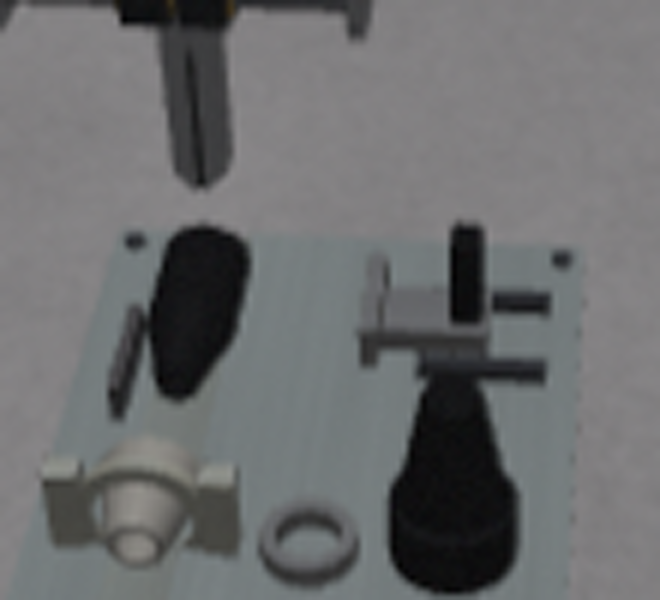

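Emit:
jog_arm --moves "0.5 -0.2 0.2 0 -0.5 0; 0.5 -0.1 0 0 0 0; 0.4 0 0 0 0 0; 0.4 0 0 0 0 0; 0 0 0 0 0 0"

```text
time: 13.15
eef_pos: [455.8, -88.9, 14.3]
tool_rot: [-1.849, 1.566, 1.176]
contact_force: [1.2, 0.7, 0.6]
grip_width: 0.3
```

```bash
python3 - <<'E'
from h import *
goal(-105,0,14)
e=robot.sense()['eef_pos']
S=robot.camera('scene');save(S,'s10');print(proj(S,e),proj(S,e+[8,0,20]),proj(S,e+[8,0,0]),proj(S,j2w(-115,0,20)))
a=S['color'][150:250,190:300,::-1];cv2.imwrite('pics/s10d.png',cv2.resize(a,None,fx=6,fy=6,interpolation=2))
W=robot.camera('wrist');save(W,'w10');marks(W,[('sleeve',36),('groove',36),('hub',36)],fonz)
E
```

```text
t 13.15 jig TCP [-104.     1.2   14.3] F [1.2 0.7 0.6] 
shift cm tool [0.03 0.12 0.1 ] rotvec deg [-0.1 -0.1  0.2]
[np.float64(226.40157178832757), np.float64(192.12520502154607)] [np.float64(225.8148082114084), np.float64(188.3163878921768)] [np.float64(226.31923067827327), np.float64(193.91169920359343)] [np.float64(226.40265068386697), np.float64(188.10896145299097)]
sleeve [255.8 106.1] 0.93 [533.2 -99.8  36. ] jig [-25.9  -0.8  36. ]
```

View pics/s10d.png

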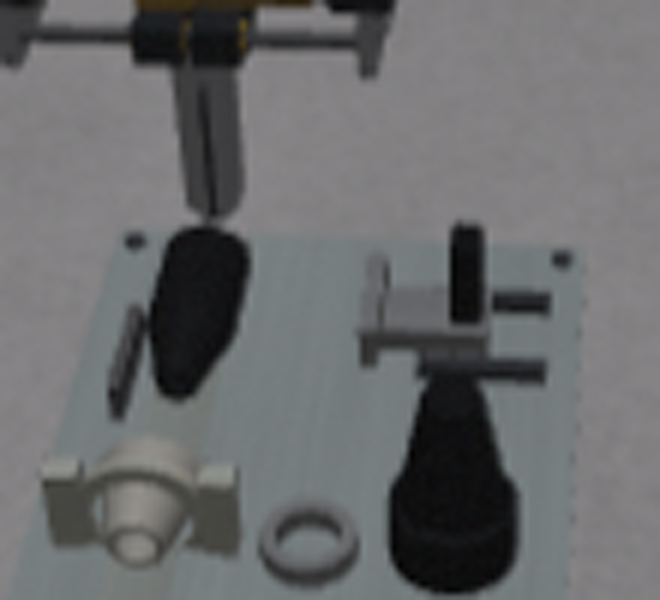

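View pics/w10.png

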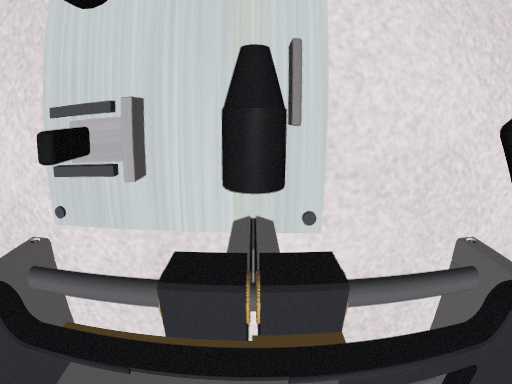

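Emit:
jog_arm --moves "0.5 0.1 -0.5 0 0 0; 0 0 -0.5 0 0 0; 0 0 -0.5 0 0 0; 0 0 -0.5 0 0 0; 0 0 -0.5 0 0 0; 0 0 -0.5 0 0 0; 0 0 -0.5 0 0 0; 0 0 0 0 0 0"

```text
time: 14.2
eef_pos: [494.6, -94.8, 10.0]
tool_rot: [-2.22, 1.566, 0.805]
contact_force: [-0.8, 0.2, -0.5]
grip_width: 0.7
```

```bash
python3 - <<'E'
from h import *
goal(-20,0,9)
W=robot.camera('wrist');save(W,'w11');marks(W,[('sleeve',36),('groove',36),('hub',36)],fonz)
E
```

```text
t 14.2 jig TCP [-64.8  -0.3  10. ] F [-0.8  0.2 -0.5] 
shift cm tool [ 0.11 -0.04 -4.48] rotvec deg [-0.1 -0.2  0.2]
sleeve [251.5 133.8] 0.72 [ 555.4 -101.3   36. ] jig [-3.7  0.3 36. ]
hub [255.2  24. ] 0.73 [ 622.9 -111.4   36. ] jig [64.6 -2.  36. ]
```

View pics/w11.png

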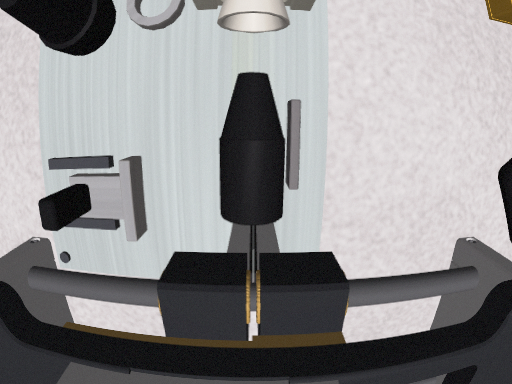

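Emit:
jog_arm --moves "0 0 -0.5 0 0 0; 0 0 -0.5 0 0 0; 0 0 -0.5 0 0 0; 0 0 -0.5 0 0 0; 0 0 -0.5 0 0 0; 0 0 -0.5 0 0 0; 0 0 -0.5 0 0 0; 0 0 -0.5 0 0 0; 0 0 0 0 0 0"

```text
time: 15.3
eef_pos: [537.0, -100.0, 10.0]
tool_rot: [-2.123, 1.566, 0.901]
contact_force: [0.2, -0.5, -0.0]
grip_width: 0.3
```

```bash
python3 - <<'E'
from h import *
goal(-5,0,9)
W=robot.camera('wrist');save(W,'w12');marks(W,[('sleeve',36),('groove',36),('hub',36)],fonz)
a=W['color'][0:260,150:350,::-1];cv2.imwrite('pics/w12c.png',cv2.resize(a,None,fx=2.3,fy=2.3,interpolation=2))
E
```

```text
t 15.3 jig TCP [-22.1  -0.5  10. ] F [ 0.2 -0.5 -0. ] 
shift cm tool [ 0.1  -0.06 -1.71] rotvec deg [-0.1 -0.1  0.2]
sleeve [255.  134.8] 0.76 [ 596.9 -108.4   36. ] jig [38.4 -2.  36. ]
hub [255.1  92.2] 0.93 [ 622.5 -111.4   36. ] jig [64.1 -2.1 36. ]
```

View pics/w12c.png

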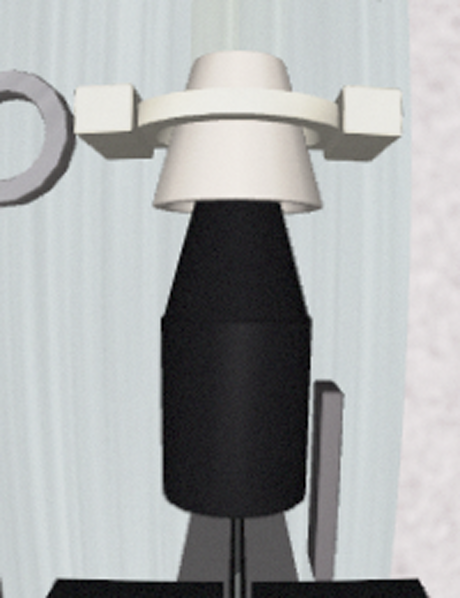

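```bash
cat >> h.py <<'E'
def gap(W,sh,rim,zs=(36,42)):
    for z in zs:
        A=np.array([w2j(fonz(W,q,z)) for q in sh]);B=np.array([w2j(fonz(W,q,z)) for q in rim])
        print('z',z,'shoulder',A[:,:2].round(1).tolist(),'rim',B[:,:2].round(1).tolist(),'gap',(B[:,0].mean()-A[:,0].mean()).round(1))
E
python3 - <<'E'
from h import *
W=robot.camera('wrist')
f=lambda x,y:(150+x/2.3,y/2.3)
gap(W,[f(161,318),f(311,318)],[f(153,206),f(323,206)])
# tops
z=w2j(fonz(W,f(236,319),56)),w2j(fonz(W,f(238,201),58.5));print(z)
a=W['color'][60:170,200:310,::-1];cv2.imwrite('pics/w12d.png',cv2.resize(a,None,fx=6,fy=6,interpolation=2))
E
```

```text
z 36 shoulder [[35.6, 19.1], [35.5, -20.3]] rim [[65.2, 20.9], [65.1, -23.2]] gap 29.6
z 42 shoulder [[36.0, 18.4], [35.9, -19.7]] rim [[64.7, 20.2], [64.6, -22.5]] gap 28.6
(array([36.58065836, -0.70045673, 56.        ]), array([63.90106079, -1.22434116, 58.5       ]))
```

View pics/w12d.png

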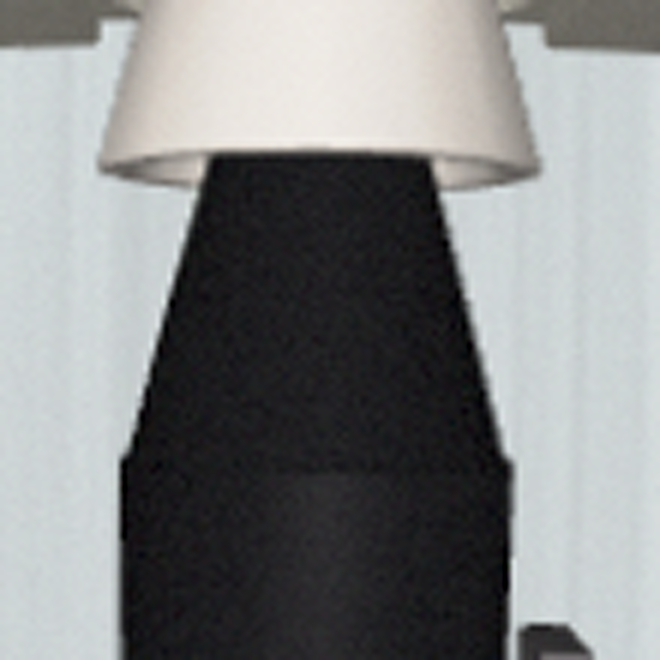

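Emit:
jog_arm --moves "0 0 -0.4 0 0 0; 0 0 -0.4 0 0 0; 0 0 -0.3 0 0 0; 0 0 -0.3 0 0 0; 0 0 -0.2 0 0 0; 0 0 0 0 0 0"

```text
time: 16.15
eef_pos: [553.2, -102.0, 10.1]
tool_rot: [-1.997, 1.567, 1.027]
contact_force: [-0.5, 0.7, 0.1]
grip_width: 0.3
```

```bash
python3 - <<'E'
from h import *
goal(-5,0,9)
W=robot.camera('wrist');save(W,'w13');marks(W,[('sleeve',36),('groove',36),('hub',36)],fonz)
a=W['color'][70:180,200:310,::-1];cv2.imwrite('pics/w13d.png',cv2.resize(a,None,fx=6,fy=6,interpolation=2))
E
```

```text
t 16.15 jig TCP [-5.8 -0.7 10.1] F [-0.5  0.7  0.1] 
shift cm tool [ 0.11 -0.07 -0.08] rotvec deg [-0.1 -0.1  0.2]
sleeve [250.3 134.6] 0.58 [ 613.6 -107.7   36. ] jig [54.8  0.6 36. ]
hub [255.6 118.8] 0.93 [ 622.7 -112.    36. ] jig [64.4 -2.6 36. ]
```

View pics/w13d.png

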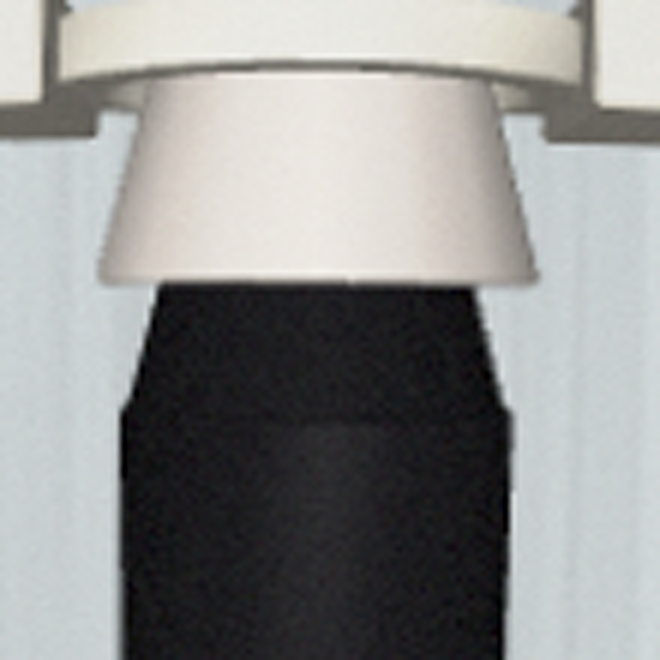

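```bash
python3 - <<'E'
from h import *
W=robot.camera('wrist');print(w2j(W['position']))
f=lambda x,y:(200+x/6,70+y/6)
gap(W,[f(123,410),f(510,412)],[f(100,278),f(540,280)],(36,38))
print(w2j(fonz(W,f(315,420),56)),w2j(fonz(W,f(320,283),58.5)))
w=[w2j(fonz(W,f(x,287),37.5)) for x in(160,475)];c=[w2j(fonz(W,f(x,430),38)) for x in(123,510)];print(w,c)
E
```

```text
[ 64.79825645  -1.67605609 215.50334909]
z 36 shoulder [[52.4, 18.6], [52.1, -20.3]] rim [[65.8, 20.8], [65.5, -23.2]] gap 13.4
z 38 shoulder [[52.6, 18.4], [52.3, -20.1]] rim [[65.8, 20.5], [65.5, -23.0]] gap 13.3
[52.75608673 -0.80839883 56.        ] [65.02393361 -1.28593431 58.5       ]
[array([64.80252095, 14.61545901, 37.5       ]), array([ 64.73454039, -16.57732022,  37.5       ])] [array([50.54930612, 18.45376571, 38.        ]), array([ 50.47515719, -20.15002238,  38.        ])]
```

Emit:
jog_arm --moves "0 0 -0.2 0 0 0; 0 0 -0.2 0 0 0; 0 0 -0.1 0 0 0; 0 0 0 0 0 0"

```text
time: 16.8
eef_pos: [558.0, -102.7, 10.2]
tool_rot: [-1.925, 1.567, 1.1]
contact_force: [-0.3, -0.0, 1.8]
grip_width: 0.4
```

```bash
python3 - <<'E'
from h import *
goal(-5,0,9)
W=robot.camera('wrist');save(W,'w14');marks(W,[('sleeve',36),('groove',36),('hub',36)],fonz)
a=W['color'][70:180,200:310,::-1];cv2.imwrite('pics/w14d.png',cv2.resize(a,None,fx=6,fy=6,interpolation=2))
E
```

```text
t 16.8 jig TCP [-0.9 -0.8 10.2] F [-0.3 -0.   1.8] 
shift cm tool [ 0.12 -0.08  0.41] rotvec deg [-0.1 -0.1  0.2]
sleeve [253.5 133.8] 0.72 [ 618.6 -110.3   36. ] jig [60.2 -1.4 36. ]
hub [253.2 125.3] 0.67 [ 623.8 -110.8   36. ] jig [65.3 -1.3 36. ]
```

View pics/w14d.png

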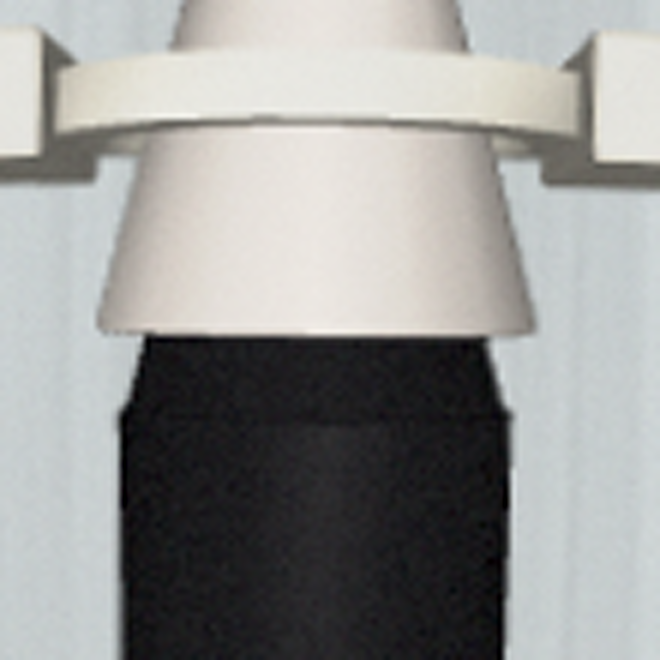

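Emit:
jog_arm --moves "0 0 0.4 0 0 0; 0 0 1 0 0 0; 0 0 2 0 0 0; 0 0 2 0 0 0; -3 0 1 0 0 0; -4 0 0 0 0 0; -4 0 0 0 0 0; 0 0 0 0 0 0"

```text
time: 17.8
eef_pos: [485.3, -94.3, 122.4]
tool_rot: [-0.865, 1.567, 2.16]
contact_force: [0.3, -1.1, -0.7]
grip_width: 0.5
```

```bash
python3 - <<'E'
from h import *
goal(0,0,130)
W=robot.camera('wrist');save(W,'w15');marks(W,[('feed_knob',80),('sleeve',36),('groove',36),('hub',36)],fonz)
S=robot.camera('scene');save(S,'s15');marks(S,[('feed_knob',80),('sleeve',36),('hub',36)],onz)
a=S['color'][150:250,190:300,::-1];cv2.imwrite('pics/s15d.png',cv2.resize(a,None,fx=6,fy=6,interpolation=2))
E
```

```text
t 17.8 jig TCP [-74.1  -0.8 122.4] F [ 0.3 -1.1 -0.7] 
shift cm tool [-0.78 -0.1  -7.41] rotvec deg [-0.1  0.2  0.2]
feed_knob [113.6 164.1] 0.73 [533.3  27.8  80. ] jig [-40.4 126.   80. ]
sleeve [253.2  51.8] 0.83 [ 620.4 -110.2   36. ] jig [62.  -1.1 36. ]
groove [253.5 116.2] 0.87 [ 556.7 -103.    36. ] jig [-2.2 -1.2 36. ]
hub [254.3  49.6] 0.83 [ 622.6 -111.5   36. ] jig [64.2 -2.2 36. ]
feed_knob [266.4 188.1] 0.76 [527.3  20.5  80. ] jig [-45.5 118.1  80. ]
sleeve [215.3 228.7] 0.72 [ 623.9 -109.6   36. ] jig [65.4 -0.1 36. ]
hub [211.3 228.3] 0.65 [ 622.  -119.4   36. ] jig [ 64.6 -10.1  36. ]
```

View pics/w15.png

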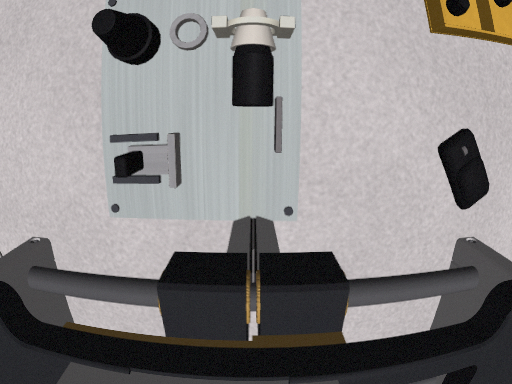

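View pics/s15d.png

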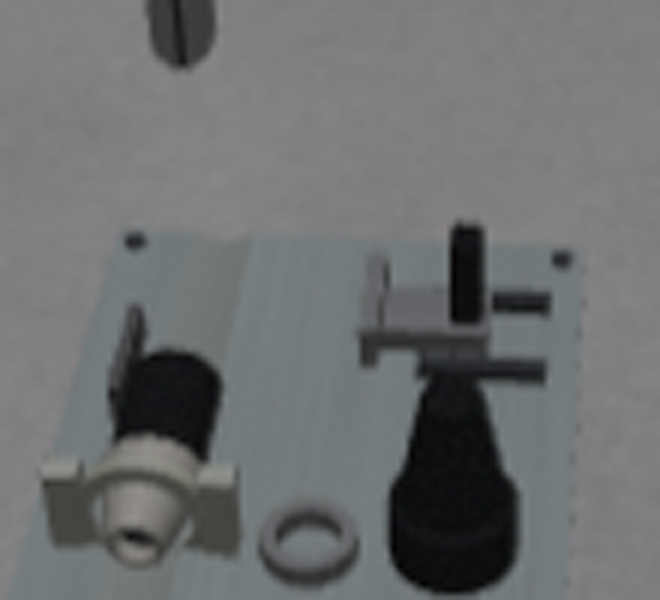

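Emit:
jog_arm --moves "0 0 -2 0 0 0; 0 0 -2 0 0 0; 0 0 -1 0 0 0; 1 0 0 0 0 0; 1 0 0 0 0 0; 0 0 0 0 0 0"

```text
time: 18.85
eef_pos: [531.8, -99.3, 92.5]
tool_rot: [-0.3, 1.555, 2.725]
contact_force: [0.0, 0.8, -0.0]
grip_width: 0.3
```

```bash
python3 - <<'E'
from h import *
goal(-30,0,100)
W=robot.camera('wrist');save(W,'w16');print(w2j(W['position']))
marks(W,[('feed_knob',80),('sleeve',36),('groove',36),('hub',36)],fonz)
a=W['color'][50:200,190:320,::-1];cv2.imwrite('pics/w16d.png',cv2.resize(a,None,fx=4,fy=4,interpolation=2))
E
```

```text
t 18.85 jig TCP [-27.3  -0.4  92.5] F [ 0.   0.8 -0. ] 
shift cm tool [-0.74 -0.05  0.28] rotvec deg [-0.1  0.9  0.3]
[ 46.96321177  -1.59689937 296.70800614]
feed_knob [109.5 226.2] 0.74 [530.7  24.5  80. ] jig [-42.6 122.4  80. ]
sleeve [253.7  96.7] 0.73 [ 619.5 -110.    36. ] jig [61. -1. 36.]
groove [252.1 167.9] 0.85 [ 557.1 -101.3   36. ] jig [-2.   0.5 36. ]
hub [253.1  91.1] 0.89 [ 624.5 -110.    36. ] jig [66.  -0.5 36. ]
```

View pics/w16d.png

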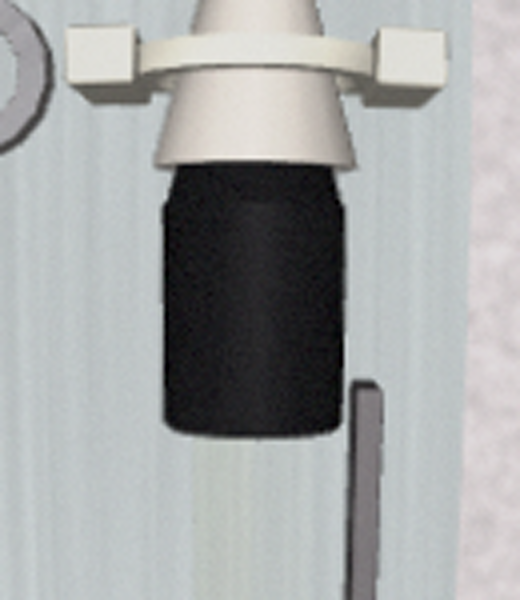

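```bash
python3 - <<'E'
import cv2
a=cv2.imread('pics/w11.png')[60:235,200:305];cv2.imwrite('pics/w11d.png',cv2.resize(a,None,fx=4,fy=4,interpolation=2)[:600] if 0 else cv2.resize(a,(360,600),interpolation=2))
a=cv2.imread('pics/w16.png')[85:175,220:290];cv2.imwrite('pics/w16e.png',cv2.resize(a,None,fx=6.5,fy=6.5,interpolation=2))
E
```

```text
(no output)
```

View pics/w11d.png

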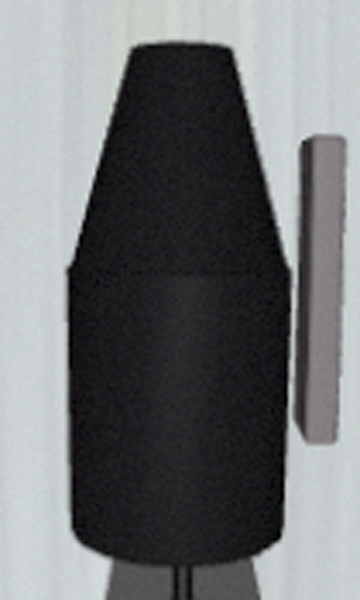

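View pics/w16e.png

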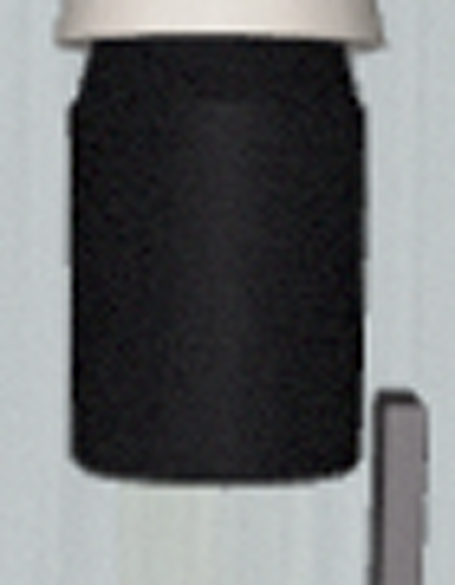

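```bash
python3 - <<'E'
from h import *
W=robot.camera('wrist')
g=lambda x,y:(220+x/6.5,85+y/6.5)
def L(lbl,pts,z): 
    A=np.array([w2j(fonz(W,g(*q),z)) for q in pts]);print(lbl,z,A[:,:2].round(1).tolist())
for z in(36,38):
    L('rear',[(75,462),(360,462)],z);L('shoulder',[(71,105),(365,106)],z);L('rim',[(55,43),(388,45)],z);L('cone@rim',[(90,47),(348,47)],z)
L('reartop',[(225,480)],16);L('reartop',[(225,480)],56);L('shtop',[(220,104)],56);L('rimtop',[(220,35)],58.5)
# w11 model: camera pose same tool offset
E
```

```text
rear 36 [[10.2, 18.8], [10.1, -20.4]]
shoulder 36 [[59.1, 18.8], [59.0, -20.7]]
rim 36 [[67.7, 20.9], [67.4, -23.8]]
cone@rim 36 [[67.0, 16.2], [67.0, -18.4]]
rear 38 [[10.5, 18.6], [10.4, -20.3]]
shoulder 38 [[59.1, 18.7], [58.9, -20.6]]
rim 38 [[67.5, 20.8], [67.2, -23.6]]
cone@rim 38 [[66.9, 16.1], [66.8, -18.3]]
reartop 16 [[4.5, -1.9]]
reartop 56 [[10.7, -1.8]]
shtop 56 [[58.3, -1.3]]
rimtop 58.5 [[66.8, -1.3]]
```

```bash
python3 - <<'E'
from h import *
print(robot.hand_in(), robot.sense()['time'])
E
```

```text
the job is handed in; nothing more can be done
the job is handed in; nothing more can be done
```

I pushed the feed slide to its end stop, and the sleeve rolled into the groove. I then let the slide spring home and pushed the sleeve nose first into the hub. I stopped short of wedging, raised the gripper clear and handed the job in at about 19 s. No verdict was reported.

**End stop and return:** At the end stop the wrist force rose to about 34 N and the handle had moved about 52 mm. Afterwards the handle was back at its home position in both the wrist and scene views.

**Sleeve position:** The sleeve lies in line with the groove, sideways within about 1 mm. The gap between its shoulder and the hub's rim came out differently by method:

| How the gap was measured | Gap (mm) |
|---|---|
| Shoulder edge to rim, wrist camera | 7.6–8.5 |
| Rear face to rim, wrist camera | about 7.3 |
| Cone width at the rim | 3.3–5 |
| Network marks | about 5 |

All but the lowest cone reading (3.3 mm) fall inside the allowed 3.5 to 10.5 mm. I take about 7 mm as the best estimate. The wrist force showed no pushing load against the hub.

**What disagreed:**
- **Fingertip height:** The fingertips appeared about 20 mm higher in the scene camera than the reported tool point. My first push therefore passed over the top of the handle and left the slide home, so I lowered the tool and pushed again.
- **Scene camera marks:** These were noisier than the wrist camera's, by up to about 10 mm.

The spare and nut looked unmoved in the last pictures. The gripper never came near the mug, mouse or screwdriver.

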